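Shut a freshly blackened figure in the drying box

TASK

First take the foam brush off the guide rails and lay it flat in the white brush tray. The black figure is still wet, so without touching it push its board along the guide rails, under the box's lintel and fully home against the stop; then swing the blue lid down and press it shut past its spring catch, and last throw the red-knobbed lever to switch the dryer on. Leave the spray bottle, the tub and the plaster ball standing where they are.

Things in the scene. Friction and masses are not known exactly. Their poses are not given: they have to be found in the camera images.
- dryer: Fixed drying box: green chamber 160 (x) by 172 (y) mm, 6 mm walls, open top, rim 120 mm above the table. Origin at table height under the chamber's centre; y axis runs along the guide channel, from its open end towards the stop. Grey blower, 100 mm tall, at y = 86 to 141 mm. Red spring roller catch, 30 mm wide, mid -x face, out to x = -115 mm.
- mouth (a point): Middle of the chamber's mouth in its -y face (y = -86 mm), on the channel floor, 8 mm above the table. Lintel underside is 97 mm above the table. The aluminium channel runs from y = -450 mm to the rubber stop face at y = +65 mm; rails at x = +-52 to 62 mm, tops 30 mm above the table.
- lid (a joint): Angle of the blue lid (rad): 0 shut, grows as it opens, up to 1.5; stiff hinge, stays where it is left. It meets the spring catch at about 0.08 rad and snaps past it below about 0.04; about 6 to 12 N at the front edge are needed.
- lid_hinge (a point): On the lid's hinge axis, in the middle of the chamber's +x rim (x = +80 mm, 120 mm above the table). The axis is parallel to the dryer's y axis; the point's axes turn with the lid.
- lid_press (a point): Yellow patch on the lid's outer (upper) face, mid width, 145 mm from the hinge axis, 21 mm from the free edge: where to push and press. Lid 166 mm long, 172 wide, 8 thick; outer face 8 mm off the plane through the hinge axis. Shut, this point is 128 mm above the table.
- sled: Loose wooden board in the channel: 96 (x) by 130 (y) by 10 mm, origin at the centre of its underside, y towards the stop. A 40 mm wide tail runs back to an upright orange push plate, 70 wide, 45 mm tall, rear face at y = -125 mm. Home: origin over the dryer's origin, plate 39 mm outside the mouth. 350 g, with figure about 800 g.
- hippo: Black hippopotamus figure, wet paint, standing loose on the sled: 110 long (y), 58 wide, 65 mm tall, 450 g. Origin at the centre of its underside, z up.
- foam_brush: Loose foam brush lying flat across the rails between figure and mouth: 190 mm long along its x. Black foam head 60 by 38, 26 mm tall, at x = 35 to 95 mm; wooden handle 16 wide, 16 mm tall, x = -95 to 37 mm; flush underneath. Origin: mid length, on its underside, z up. Balances near x = 20 mm. 60 g.
- tray: Fixed white brush tray, open on top: 250 (x) by 130 (y) mm outside, walls and floor 4 mm, rim 18 mm above the table. Origin: at table height under its centre.
- switch (a joint): Angle of the dryer's lever (rad): 0 off, 1.0 fully on; it stays where it is left.
- switch_tip (a point): Centre of the red ball, 26 mm across, on the lever's end, 80 mm from its pivot.
- switch_base: Fixed grey block (70 by 50 by 25 mm) that carries the lever. Origin: centre of its underside. The pivot is 22 mm above the origin, parallel to the block's y axis; off, the lever leans 0.5 rad towards the block's -x; on, 0.5 rad towards its +x.
- spray_bottle: Bystander: amber spray bottle with black head, 68 mm across, 186 mm tall. Origin under its centre.
- tub: Bystander: open reddish tub, 92 mm across, 60 mm tall. Origin under its centre.
- plaster_ball: Bystander: white plaster ball on a square block, 68 by 68 by 86 mm tall. Origin under its centre.

How it is judged:
By the outcome, as a careful person would: the job done as asked, in the order asked, and still so for the second after the job is handed in, with the robot touching nothing.
It also fails if it takes over 72 s, if anything falls off the work surface, if the arm or the gripper's body presses on something with over 40 N, if the wrist force passes 120 N, or if a joint passes its speed limit or range.

ROBOT

A 7-joint arm with a two-finger parallel gripper is mounted at the origin on the work surface. World frame = base frame: x ahead of the robot, y to its left, z up, the work surface at z = 0. Lengths are in m, angles in rad, forces in N, time in s.
With the tool pointing down it reaches from about 0.35 to 0.9 m from the base axis. Payload 7.2 kg.
Tool frame: the origin (TCP) lies on the mounting face of the last link; the fingertips stand 173 mm ahead of it and the grasp point (between the pads) lies 155 mm ahead of it; z points along the fingers, y is the line along which they close (so a half turn about z gives the same grasp; the last joint's range is limited). The gripper opens to 85 mm and grips with 20 to 120 N. Pads are 22 mm wide; open, the fingers measure 114 mm over their backs; the gripper's body (76 mm by 85 mm) begins 54 mm behind the grasp point. The pads swing forward as they close: fully open they stand 13 mm farther back than shut.
Start: joints at [-1.36, 0.411, -0.013, 1.596, 0.006, 1.134, -0.082], TCP at [0.172, 0.601, 0.405] pointing down, gripper open.
Joint ranges: [-2.95, 2.95], [-0.29, 1.99], [-1.47, 1.44], [0.14, 2.54], [-1.03, 4.17], [0.13, 1.85], [-2.86, 2.86]. Speed limits (rad/s): [2.39, 2.39, 3.01, 3.01, 3.14, 3.14, 3.14].

INTERFACE

Orientations are given as a 3x3 rotation matrix whose columns are the frame's x, y, z axes.
In Python, from workcell import bot gives the robot as it stands. The module is installed in compiled form; this text tells all that it offers.
- The arm moves only by the tool apply_moves, never from a script. Its argument "series" is a list of rows, each a list of 7 numbers: the turn, a rotation vector about the tool's x, y, z in units of 8 degrees (1.0 is 8 degrees), then the shift along the tool's x, y, z in units of 40 mm (1.0 is 40 mm), then the opening, from 0 (shut) to 1 (fully open). A call has 1 to 20 rows; each row is the pose to reach, as a shift and turn from the pose commanded when the call began, along the tool's axes at that moment; what a row does not reach only later rows make up. A row lasts 1/10 s, in which the tool goes at most 50 mm and 8.59 degrees, less where a joint would pass 70% of its speed; a pose out of reach is approached as far as the arm can. A call with a gripper value outside its range is refused whole. The fingers move at their own pace and stop on an object; the grip force is fixed at half the most. Time passes only in rows, so rows that repeat a pose let the fingers close. It gives the time, the measured TCP pose, the force, the opening and the grip force at its end, in the units of the state.
- bot.observe(): the state, without advancing time (a new reading comes with each control period).
- bot.capture(name): name is "scene" or "top" or "wrist"; returns a dict with "img" (384x512x3 uint8, blue, green, red), "z_map" (384x512 float32, m along the optical axis (not along the pixel's ray), 0 where there is no reading), "mtx" (3x3 intrinsics, pixels), "world_from_camera" (4x4, takes a point from camera to world coordinates). Camera axes: x right, y up, looking along -z (the intrinsics and any distortion apply to the point x, -y, -z); pixel columns grow to the right and rows downward; lengths in m; the calibration is good to about 2 mm. A picture is of the moment at which its call begins.
- bot.close_job(): hands the job in; it is judged then, once.
Trained networks look in a picture, given as the dict that the camera call returned (one of the last four; its "shot" number tells which), for a name from the list of things; names that differ only in an ending like _2 or _b are one class to them, and where a whole thing is asked for, a point or a joint stands for the part that bears it (a point fixed in the world has none). Each returns a list of dicts, best first, with "p" (0 to 1); they miss things now and then, are a little off and sometimes report something else, mostly with a low value. They report only what shows in the picture. A call takes as long as a camera call.
- bot.cut_out(picture, label): "pixels" (384x512 bool, what is visible of it) and "bbox" ([left, top, right, bottom] in pixels, round what is visible of it).
- bot.mark_of(picture, label): "location" ([row, column] in pixels: a listed point, or the origin of a listed thing).
The state is a dict: "clock": time; "joint_pos": joint angles; "joint_velocities": joint speeds; "effort": joint torques, N m; "position": TCP position; "tcp_rot": TCP orientation; "force": force on the tool from outside, world axes, zero at the start; "moment": the same for the moment, N m; "opening": finger opening in m; "grasp_force": force on a finger pad.
Only numpy, scipy, OpenCV 4.12 (cv2) and the standard library are available. Lean on these libraries where they do the work, as an engineer would, in place of code of your own. Each camera call takes 0.05 s, during which the arm holds its last target. There are 200 camera calls.

## Working session

There is one attempt and no reset: what is moved stays moved. The work goes in short steps, Python scripts to look and compute and a tool call to move; the robot and the scene stay as the last step left them, time stands still between calls to the robot, and variables do not carry over. Pictures are saved under pics/ and viewed, at most 10 in all, crops included, and the job is handed in when it is done.

Besides the shell and the picture viewer there is one more tool, called after ">>>" as name(argument=value, ...), one argument or row to a line, values as JSON. apply_moves: Moves the arm, as the interface text tells. Its arguments: {"type":"object","properties":{"series":{"type":"array"}},"required":["series"]}

```bash
mkdir -p pics
cat > h.py <<'E'
import numpy as np, cv2
from workcell import bot
def pt(c,r,col,z=None):
    """world point of pixel; by depth or on plane z"""
    K=c["mtx"];T=c["world_from_camera"]
    d=np.array([(col-K[0,2])/K[0,0],-(r-K[1,2])/K[1,1],-1.0])
    if z is None:
        return (T@np.r_[d*c["z_map"][int(round(r)),int(round(col))],1])[:3]
    w=T[:3,:3]@d;return T[:3,3]+w*(z-T[2,3])/w[2]
def cloud(c,mask=None):
    K=c["mtx"];T=c["world_from_camera"];m=c["z_map"]>0
    if mask is not None:m&=mask
    r,q=np.nonzero(m);z=c["z_map"][r,q]
    P=np.c_[(q-K[0,2])/K[0,0]*z,-(r-K[1,2])/K[1,1]*z,-z]
    return P@T[:3,:3].T+T[:3,3]
E
python3 - <<'E'
from h import *
np.set_printoptions(precision=4,suppress=True)
s=bot.observe();print(s["clock"],s["position"],s["tcp_rot"],s["opening"])
ims=[]
for n in("scene","top"):
    c=bot.capture(n);ims.append(c["img"]);cv2.imwrite(f"pics/{n}0.png",c["img"]);print(n,c["world_from_camera"],c["mtx"], [k for k in c])
    for l in["dryer","mouth","lid_hinge","lid_press","sled","hippo","foam_brush","tray","switch_tip","switch_base","spray_bottle","tub","plaster_ball"]:
        m=bot.mark_of(c,l);k=bot.cut_out(c,l) if l not in("mouth","lid_hinge") else []
        o=""
        if m: r,q=m[0]["location"];o=(np.round([m[0]["p"],r,q],2),pt(c,r,q,0.0),pt(c,r,q))
        if k:
            P=cloud(c,k[0]["pixels"]);o=(o,k[0]["bbox"],np.median(P,0),P[:,2].max())
        print(l,o)
E
```

```text
0.0 [0.172  0.6007 0.4038] [[-0.9614  0.2751 -0.0003]
 [ 0.2752  0.9614 -0.0016]
 [-0.0001 -0.0016 -1.    ]] 0.08547593920140419
scene [[ 0.1282 -0.7707  0.6242  1.37  ]
 [ 0.9916  0.0896 -0.0929 -0.0829]
 [ 0.0157  0.6309  0.7757  1.151 ]
 [ 0.      0.      0.      1.    ]] [[431.1722   0.     253.7783]
 [  0.     431.1722 187.2886]
 [  0.       0.       1.    ]] ['img', 'z_map', 'mtx', 'world_from_camera', 'shot']
dryer ((array([  0.89, 215.2 , 301.6 ]), array([0.5789, 0.1956, 0.    ]), array([0.665 , 0.1653, 0.1252])), [162.5, 157.5, 354.6, 244.6], array([0.6343, 0.1478, 0.097 ]), np.float64(0.28628251860457643))
mouth (array([  0.63, 216.2 , 279.5 ]), array([0.5744, 0.1229, 0.    ]), array([0.5798, 0.1215, 0.0078]))
lid_hinge (array([  0.85, 214.8 , 312.9 ]), array([0.5817, 0.2328, 0.    ]), array([0.6667, 0.1987, 0.1241]))
lid_press ((array([  0.78, 170.2 , 314.5 ]), array([0.391 , 0.2803, 0.    ]), array([0.6171, 0.1964, 0.2657])), [279.3, 157.1, 344.2, 219.1], array([0.636 , 0.1913, 0.21  ]), np.float64(0.28628251860457643))
sled ((array([  0.86, 223.6 , 208.1 ]), array([ 0.57
[... 3752 characters left out ...]
array([ 0.5163, -0.3963,  0.0038]), np.float64(0.02682657473550365))
spray_bottle ((array([  0.92, 170.8 , 115.1 ]), array([0.5802, 0.4799, 0.    ]), array([0.5654, 0.4488, 0.1087])), [89.8, 156.6, 124.5, 189.4], array([0.5632, 0.466 , 0.1174]), np.float64(0.19291663721629226))
tub ((array([  0.72, 241.3 , 317.8 ]), array([ 0.3401, -0.164 ,  0.    ]), array([ 0.3403, -0.1628,  0.008 ])), [302.1, 228.2, 335.2, 257.0], array([ 0.3345, -0.1677,  0.007 ]), np.float64(0.06693910577010254))
plaster_ball ((array([  0.65, 211.4 , 258.1 ]), array([0.4393, 0.0234, 0.    ]), array([0.4359, 0.0252, 0.0846])), [245.8, 198.5, 267.4, 226.3], array([0.4318, 0.0288, 0.058 ]), np.float64(0.09426388422692478))
```

Run:
```python
import cv2
a=cv2.imread("pics/scene0.png")[130:270,70:430];cv2.imwrite("pics/s1.png",cv2.resize(a,(800,311),interpolation=cv2.INTER_CUBIC))
a=cv2.imread("pics/top0.png")[120:270,70:430];cv2.imwrite("pics/t1.png",cv2.resize(a,(800,333),interpolation=cv2.INTER_CUBIC))
```

```text
(no output)
```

View pics/s1.png

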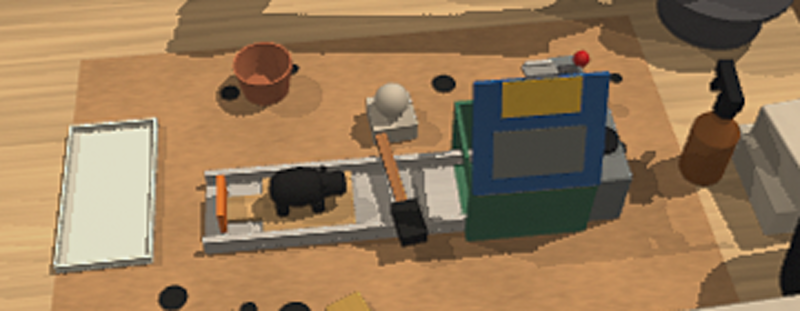

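View pics/t1.png

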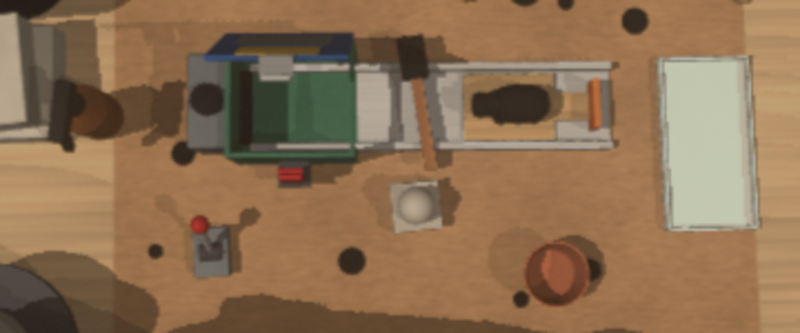

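The scene view shows (left to right) tray, sled with hippo, brush across the rails with its head on the far side, open lid and lever. The top view agrees: the lever leans to the far side (+x), and the ball sits near the handle end. Next I fit the poses from the depth clouds.

```bash
cat >> h.py <<'E'
def rect(P):
    (c,s,a)=cv2.minAreaRect(np.float32(P[:,:2]*1000));return np.round(c,1),np.round(s,1),round(a,1)
def box(P,x0,x1,y0,y1,z0,z1):
    return P[(P[:,0]>x0)&(P[:,0]<x1)&(P[:,1]>y0)&(P[:,1]<y1)&(P[:,2]>z0)&(P[:,2]<z1)]
E
python3 - <<'E'
from h import *
np.set_printoptions(precision=4,suppress=True)
for n in("top","scene"):
    c=bot.capture(n);print("==",n)
    A=cloud(c);hsv=cv2.cvtColor(c["img"],cv2.COLOR_BGR2HSV)
    m=c["z_map"]>0;H=hsv[m]
    T=box(A,.35,.7,-.5,-.33,.012,.03);print("tray rim",rect(T),len(T))
    T=box(A,.35,.7,-.5,-.3,-.02,.001);print("table z",np.median(T[:,2]))
    R=box(A,.48,.7,-.32,.1,.024,.036)
    for lo,hi in((.50,.55),(.60,.66)):
        r=R[(R[:,0]>lo)&(R[:,0]<hi)]
        if len(r)>10:
            p=np.polyfit(r[:,1],r[:,0],1);print("rail",np.round(p,4),r[:,1].min(),len(r),"x at 0.19",np.polyval(p,.19))
    F=[("orange plate",(H[:,0]<13)&(H[:,1]>170)&(H[:,2]>130),(.5,.66,-.3,-.18,.02,.08)),
       ("red tip",((H[:,0]<6)|(H[:,0]>174))&(H[:,1]>150)&(H[:,2]>90),(.3,.5,.25,.4,.05,.2)),
       ("catch",((H[:,0]<6)|(H[:,0]>174))&(H[:,1]>130)&(H[:,2]>70),(.44,.54,.1,.25,.05,.2)),
       ("yellow",(H[:,0]>18)&(H[:,0]<32)&(H[:,1]>140),(.5,.75,.1,.3,.15,.4)),
       ("blue",(H[:,0]>100)&(H[:,0]<125)&(H[:,1]>100),(.5,.75,.05,.35,.1,.4)),
       ("brushhandle",(H[:,0]<20)&(H[:,1]>60),(.47,.66,-.02,.06,.036,.055)),
       ("brushhead",(H[:,2]<70),(.55,.72,-.02,.07,.04,.07)),
       ("hippo",(H[:,2]<60),(.5,.66,-.2,-.03,.03,.12))]
    for k,msk,b in F:
        P=box(A[msk],*b)
        if len(P)<4:print(k,len(P));continue
        print(k,len(P),rect(P),"med",np.median(P,0),"min",P.min(0),"max",P.max(0))
        if k in("blue","yellow"):
            C=P-P.mean(0);print("  normal",np.linalg.svd(C,full_matrices=False)[2][2])
    P=box(A,.3,.45,.24,.37,.018,.032);print("switchblock",rect(P),len(P))
    P=box(A,.45,.7,.06,.3,.110,.126);print("rim",P.min(0),P.max(0))
E
```

```text
== top
tray rim (array([ 516.7, -394.8]), array([129.5, 250. ]), 89.9) 287
table z -0.001407689867746642
rail [0.0076 0.5201] -0.2512988154780087 340 x at 0.19 0.5215353536708066
rail [0.0131 0.6324] -0.25411472066300966 339 x at 0.19 0.6348803900077731
orange plate 51 (array([ 572.5, -225.6]), array([ 5.6, 61.7]), 87.6) med [ 0.5748 -0.2252  0.0513] min [ 0.5416 -0.2296  0.0337] max [ 0.6034 -0.2224  0.0603]
red tip 43 (array([413.4, 318.5]), array([18.6, 19.1]), 40.6) med [0.4132 0.3193 0.1032] min [0.4044 0.3087 0.096 ] max [0.4222 0.3295 0.1076]
catch 67 (array([477.1, 195.7]), array([32.5, 14.8]), 88.6) med [0.4779 0.194  0.111 ] min [0.4694 0.1793 0.0653] max [0.4848 0.2118 0.1196]
yellow 61 (array([617. , 194.6]), array([95.6, 12. ]), 84.5) med [0.6183 0.1949 0.2534] min [0.6125 0.147  0.2314] max [0.6268 0.2423 0.2685]
  normal [-0.9381  0.0163 -0.346 ]
blue 57 (array([605.1, 193.9]), array([163.4,   4.3]), 88.9) med [0.6051 0.2358 0.2765] min [0.6025 0.1122 0.2714] max [0.6087 0.2756 0.2827]
  normal [-0.9841  0.0163 -0.1771]
brushhandle 300 (array([572.3,  17.7]), array([17
[... 1306 characters left out ...]
 229.8]), 12.0) med [0.6348 0.1891 0.2136] min [0.5634 0.1085 0.1103] max [0.6713 0.3267 0.2809]
  normal [ 0.9357 -0.0046  0.3528]
brushhandle 169 (array([548.8,  13.2]), array([123.3,  16.9]), 7.7) med [0.5519 0.0133 0.0464] min [ 0.4871 -0.0014  0.0369] max [0.6109 0.0286 0.0518]
brushhead 244 (array([615.2,  23.3]), array([128.3,  39.4]), 7.1) med [0.6528 0.026  0.0558] min [0.5528 0.0056 0.0401] max [0.6805 0.0486 0.0625]
hippo 521 (array([ 578.6, -107. ]), array([ 51.3, 103.7]), 9.2) med [ 0.5894 -0.1105  0.0712] min [ 0.5547 -0.1586  0.031 ] max [ 0.6072 -0.054   0.0905]
switchblock (array([365.2, 317.3]), array([50.6, 40.6]), 17.3) 54
rim [0.4983 0.1063 0.11  ] [0.669  0.2767 0.126 ]
```

```bash
cat >> h.py <<'E'
from scipy.spatial.transform import Rotation as Ro
def Rdown(yaw,tilt=(0,0,0)):
    """tool down, closing axis at yaw rad (world); tilt = world rotvec applied after"""
    y=np.array([np.cos(yaw),np.sin(yaw),0]);z=np.array([0,0,-1.])
    return Ro.from_rotvec(tilt).as_matrix()@np.c_[np.cross(y,z),y,z]
def rows(*poses):
    s=bot.observe();R0=np.array(s["tcp_rot"]);p0=np.array(s["position"])
    print("t",round(s["clock"],2),"p",np.round(p0,4),"F",np.round(s["force"],1),"open",round(s["opening"],4))
    for p,R in poses:
        t=Ro.from_matrix(R0.T@R).as_rotvec()/np.radians(8);d=R0.T@(np.array(p)-p0)/.04
        print(np.round(np.r_[t,d],2),"dist",np.round(np.linalg.norm(d)*.04,3))
E
python3 - <<'E'
from h import *
R=Rdown(np.radians(97.6))
rows(([.45,.25,.45],R),([.59,.02,.45],R),([.59,.02,.26],R))
E
```

```text
t 2.6 p [0.172  0.6009 0.4047] F [ 0.9 -0.2 -0. ] open 0.0855
[ 0.    0.   -2.95 -9.1  -6.52 -1.13] dist 0.45
[  0.     0.    -2.95 -14.04 -11.09  -1.13] dist 0.717
[  0.     0.    -2.95 -14.04 -11.09   3.62] dist 0.73
```

>>> apply_moves(
  series=[
    [0,0,-2.95,-9.1,-6.5,-1.1,0.4],
    [0,0,-2.95,-9.1,-6.5,-1.1,0.4],
    [0,0,-2.95,-9.1,-6.5,-1.1,0.4],
    [0,0,-2.95,-9.1,-6.5,-1.1,0.4],
    [0,0,-2.95,-9.1,-6.5,-1.1,0.4],
    [0,0,-2.95,-9.1,-6.5,-1.1,0.4],
    [0,0,-2.95,-9.1,-6.5,-1.1,0.4],
    [0,0,-2.95,-9.1,-6.5,-1.1,0.4],
    [0,0,-2.95,-9.1,-6.5,-1.1,0.4],
    [0,0,-2.95,-14.04,-11.09,-1.1,0.4],
    [0,0,-2.95,-14.04,-11.09,-1.1,0.4],
    [0,0,-2.95,-14.04,-11.09,-1.1,0.4],
    [0,0,-2.95,-14.04,-11.09,-1.1,0.4],
    [0,0,-2.95,-14.04,-11.09,-1.1,0.4],
    [0,0,-2.95,-14.04,-11.09,-1.1,0.4],
    [0,0,-2.95,-14.04,-11.09,3.6,0.4],
    [0,0,-2.95,-14.04,-11.09,3.6,0.4],
    [0,0,-2.95,-14.04,-11.09,3.6,0.4],
    [0,0,-2.95,-14.04,-11.09,3.6,0.4],
    [0,0,-2.95,-14.04,-11.09,3.6,0.4],
  ],
)

```text
clock: 4.6
position: [0.5877, 0.02, 0.2557]
tcp_rot: [[-0.991, -0.133, -0.009], [-0.133, 0.991, -0.001], [0.01, 0.0, -1.0]]
force: [-0.8, -0.4, 0.4]
opening: 0.0339
grasp_force: 0.0
```

Run:
```python
from h import *
R=Rdown(np.radians(97.6))
rows(([.59,.02,.193],R),([.59,.02,.36],R))
c=bot.capture("wrist");cv2.imwrite("pics/w1.png",c["img"])
A=cloud(c);hsv=cv2.cvtColor(c["img"],cv2.COLOR_BGR2HSV);H=hsv[c["z_map"]>0]
P=box(A[(H[:,0]<20)&(H[:,1]>60)],.47,.606,-.03,.06,.036,.055);print(rect(P),len(P),np.median(P,0))
```

```text
t 4.6 p [0.5877 0.02   0.2557] F [-0.8 -0.4  0.4] open 0.0339
[ 0.   -0.07  0.   -0.07 -0.01  1.57] dist 0.063
[ 0.   -0.07  0.   -0.03 -0.01 -2.61] dist 0.104
(array([538.1,  11.6]), array([138.1,  16. ]), 7.9) 4601 [0.5376229  0.01197323 0.04645738]
```

View pics/w1.png

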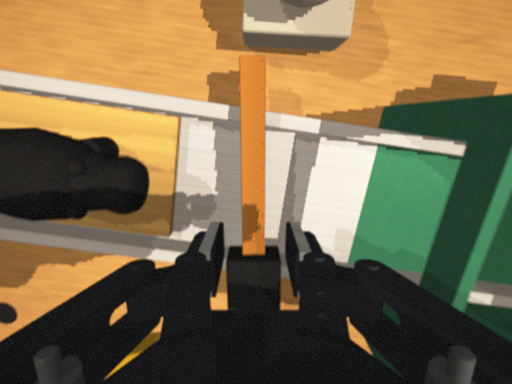

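The wrist view shows the handle (column ~254) centred between the fingers, with the head starting at row ~247. Descending to grasp.

>>> apply_moves(
  series=[
    [0,0,0,-0.05,0,0.8,0.4],
    [0,0,0,-0.05,-0.02,1.55,0.4],
    [0,0,0,-0.05,-0.02,1.55,0.4],
    [0,0,0,-0.05,-0.02,1.55,0.05],
    [0,0,0,-0.05,-0.02,1.55,0.05],
    [0,0,0,-0.05,-0.02,1.55,0.05],
    [0,0,0,-0.05,-0.02,1.55,0.05],
    [0,0,0,-0.05,-0.02,0.5,0.05],
    [0,0,0,-0.05,-0.02,-0.5,0.05],
    [0,0,0,-0.05,-0.02,-1.6,0.05],
    [0,0,0,-0.05,-0.02,-2.6,0.05],
    [0,0,0,-0.05,-0.02,-2.6,0.05],
  ],
)

```text
clock: 5.85
position: [0.5935, 0.0189, 0.3724]
tcp_rot: [[-0.991, -0.132, 0.012], [-0.132, 0.991, 0.002], [-0.012, 0.0, -1.0]]
force: [0.6, -0.1, -0.4]
opening: 0.0145
grasp_force: 60.3
```

Run:
```python
from h import *
c=bot.capture("top");A=cloud(c);H=cv2.cvtColor(c["img"],cv2.COLOR_BGR2HSV)[c["z_map"]>0]
R=Rdown(np.radians(90))
# brush origin 12 mm behind the grasp point; want it at tray centre
g=[.5165+.011,-.395]
rows((g+[.36],R),(g+[.28],R),(g+[.165],R))
```

```text
t 5.9 p [0.5927 0.0191 0.3693] F [ 0.3 -0.3 -0.9] open 0.0147
[ 1.000e-02  6.000e-02  9.500e-01  2.990e+00 -1.005e+01  2.000e-01] dist 0.419
[ 1.000e-02  6.000e-02  9.500e-01  3.000e+00 -1.005e+01  2.200e+00] dist 0.429
[ 1.000e-02  6.000e-02  9.500e-01  3.030e+00 -1.005e+01  5.080e+00] dist 0.466
```

>>> apply_moves(
  series=[
    [0,0.05,0.95,3.0,-10.05,0.2,0.05],
    [0,0.05,0.95,3.0,-10.05,0.2,0.05],
    [0,0.05,0.95,3.0,-10.05,0.2,0.05],
    [0,0.05,0.95,3.0,-10.05,0.2,0.05],
    [0,0.05,0.95,3.0,-10.05,0.2,0.05],
    [0,0.05,0.95,3.0,-10.05,0.2,0.05],
    [0,0.05,0.95,3.0,-10.05,0.2,0.05],
    [0,0.05,0.95,3.0,-10.05,0.2,0.05],
    [0,0.05,0.95,3.0,-10.05,0.2,0.05],
    [0,0.05,0.95,3.03,-10.05,1.2,0.05],
    [0,0.05,0.95,3.03,-10.05,2.2,0.05],
    [0,0.05,0.95,3.03,-10.05,3.2,0.05],
    [0,0.05,0.95,3.03,-10.05,4.0,0.05],
    [0,0.05,0.95,3.03,-10.05,4.5,0.05],
    [0,0.05,0.95,3.03,-10.05,4.78,0.05],
    [0,0.05,0.95,3.03,-10.05,4.78,0.05],
    [0,0.05,0.95,3.03,-10.05,4.78,0.05],
    [0,0.05,0.95,3.03,-10.05,4.78,0.05],
  ],
)

```text
clock: 7.7
position: [0.5236, -0.3946, 0.1778]
tcp_rot: [[-1.0, 0.0, -0.009], [0.0, 1.0, 0.004], [0.009, 0.004, -1.0]]
force: [-16.8, 13.9, 44.0]
opening: 0.0147
grasp_force: 86.2
```

>>> apply_moves(
  series=[
    [0,0,0,0,0,0,0.3],
    [0,0,0,0,0,0,0.3],
    [0,0,0,0,0,0,0.3],
    [0,0,0,0,0,0,0.3],
    [0,0,0,0,0,-1,0.3],
    [0,0,0,0,0,-2,0.3],
    [0,0,0,0,0,-3,0.0],
    [0,0,0,0,0,-4,0.0],
  ],
)

```text
clock: 8.5
position: [0.5259, -0.3949, 0.3349]
tcp_rot: [[-1.0, -0.0, -0.007], [-0.0, 1.0, -0.0], [0.007, -0.0, -1.0]]
force: [0.4, -0.1, -0.8]
opening: 0.0005
grasp_force: 0.0
```

Run:
```python
from h import *
c=bot.capture("wrist");a=c["img"];cv2.imwrite("pics/w2.png",a)
d=bot.capture("scene")
A=cloud(d);H=cv2.cvtColor(d["img"],cv2.COLOR_BGR2HSV)[d["z_map"]>0]
P=box(A,.38,.66,-.44,-.35,.009,.05);print("in tray",rect(P),P[:,2].max(),len(P))
P=box(A[(H[:,0]<13)&(H[:,1]>170)&(H[:,2]>130)],.5,.66,-.3,-.18,.02,.08);print("plate",rect(P),np.median(P,0),P[:,1].min())
# push pose: plate rear y -.2335 ; tool tilted so body lies back (-y)
yaw=np.pi-0.016
R=Rdown(yaw,(np.radians(-20),0,0));print(R)
g=np.array([.575,-.275,.040])
rows((g+[0,-.03,.08]-R[:,2]*.155,R),(g-R[:,2]*.155,R))
```

```text
in tray (array([ 518.2, -394.7]), array([ 88.8, 256.6]), 89.7) 0.03682051880931314 613
plate (array([ 575.5, -228.3]), array([67.8,  9.4]), 0.5) [ 0.58343539 -0.22473256  0.05159313] -0.23324822585702285
[[-0.01599932 -0.999872    0.        ]
 [-0.93957234  0.01503444 -0.34202014]
 [ 0.34197637 -0.00547209 -0.93969262]]
t 8.6 p [ 0.5271 -0.3964  0.3397] F [-0.1 -0.8  0.4] open -0.0
[  1.94   1.92 -11.02  -1.2    3.62   1.83] dist 0.169
[  1.94   1.92 -11.02  -1.19   4.38   3.83] dist 0.238
```

View pics/w2.png

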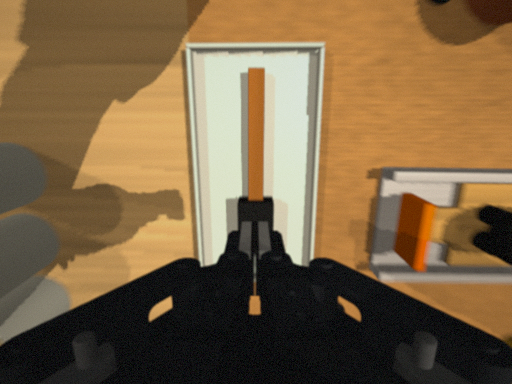

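Brush lies flat in the tray (handle column ~257, rows 68–200). Next: the push pose, tilted so that the gripper body stays behind the plate.

Run:
```python
from h import *
for yaw in(-.016,np.pi-.016):
    R=Rdown(yaw,(np.radians(20),0,0));t=np.array([.575,-.265,.032])
    print(R[:,2]);rows((t+[0,-.03,.12]-R[:,2]*.173,R),(t-R[:,2]*.173,R))
print(np.round(bot.observe()["joint_pos"],2))
```

```text
[ 0.          0.34202014 -0.93969262]
t 8.6 p [ 0.5271 -0.3964  0.3397] F [-0.1 -0.8  0.4] open -0.0
[-1.97  2.02 11.24 -1.2   1.06  0.62] dist 0.069
[-1.97  2.02 11.24 -1.19  1.83  3.62] dist 0.169
[ 0.          0.34202014 -0.93969262]
t 8.6 p [ 0.5271 -0.3964  0.3397] F [-0.1 -0.8  0.4] open -0.0
[ -2.01  -1.97 -11.01  -1.2    1.06   0.62] dist 0.069
[ -2.01  -1.97 -11.01  -1.19   1.83   3.62] dist 0.169
[ 0.29  0.55  0.41  1.6  -0.24  1.04  2.34]
```

>>> apply_moves(
  series=[
    [-1.97,2.02,11.24,-1.2,1.06,0.6,0],
    [-1.97,2.02,11.24,-1.2,1.06,0.6,0],
    [-1.97,2.02,11.24,-1.2,1.06,0.6,0],
    [-1.97,2.02,11.24,-1.2,1.06,0.6,0],
    [-1.97,2.02,11.24,-1.2,1.06,0.6,0],
    [-1.97,2.02,11.24,-1.2,1.06,0.6,0],
    [-1.97,2.02,11.24,-1.2,1.06,0.6,0],
    [-1.97,2.02,11.24,-1.2,1.06,0.6,0],
    [-1.97,2.02,11.24,-1.2,1.06,0.6,0],
    [-1.97,2.02,11.24,-1.2,1.06,0.6,0],
    [-1.97,2.02,11.24,-1.2,1.06,0.6,0],
    [-1.97,2.02,11.24,-1.2,1.06,0.6,0],
    [-1.97,2.02,11.24,-1.2,1.06,0.6,0],
    [-1.97,2.02,11.24,-1.2,1.83,1.6,0],
    [-1.97,2.02,11.24,-1.2,1.83,2.6,0],
    [-1.97,2.02,11.24,-1.2,1.83,3.3,0],
    [-1.97,2.02,11.24,-1.2,1.83,3.62,0],
    [-1.97,2.02,11.24,-1.2,1.83,3.62,0],
  ],
)

```text
clock: 10.4
position: [0.5728, -0.3216, 0.1866]
tcp_rot: [[0.018, 1.0, -0.011], [0.938, -0.013, 0.347], [0.347, -0.017, -0.938]]
force: [0.3, 0.2, 0.2]
opening: 0.0003
grasp_force: 0.0
```

Run:
```python
from h import *
R=Rdown(-.016,(np.radians(20),0,0))
s=bot.observe();print("tip",s["position"]+s["tcp_rot"][:,2]*.173,s["tcp_rot"][:,2])
for y in(-.245,.02,.05):
    t=np.array([.575+.016*(y+.245),y,.032]);rows((t-R[:,2]*.173,R))
```

```text
tip [ 0.57090976 -0.26150767  0.02442848] [-0.0109615   0.3474062  -0.93765067]
t 10.4 p [ 0.5728 -0.3216  0.1866] F [0.3 0.2 0.2] open 0.0003
[-0.08 -0.04 -0.02  0.48  0.05 -0.03] dist 0.019
t 10.4 p [ 0.5728 -0.3216  0.1866] F [0.3 0.2 0.2] open 0.0003
[-0.08 -0.04 -0.02  6.69  0.06  2.27] dist 0.283
t 10.4 p [ 0.5728 -0.3216  0.1866] F [0.3 0.2 0.2] open 0.0003
[-0.08 -0.04 -0.02  7.4   0.07  2.53] dist 0.313
```

>>> apply_moves(
  series=[
    [0,0,0,0.48,0.05,-0.03,0],
    [0,0,0,0.53,0.05,-0.01,0],
    [0,0,0,0.6,0.05,0.01,0],
    [0,0,0,0.69,0.05,0.05,0],
    [0,0,0,0.81,0.05,0.09,0],
    [0,0,0,0.95,0.05,0.14,0],
    [0,0,0,1.11,0.05,0.2,0],
    [0,0,0,1.3,0.05,0.27,0],
    [0,0,0,1.51,0.05,0.35,0],
    [0,0,0,1.75,0.05,0.44,0],
    [0,0,0,1.98,0.05,0.53,0],
    [0,0,0,2.21,0.05,0.61,0],
    [0,0,0,2.45,0.05,0.7,0],
    [0,0,0,2.68,0.05,0.79,0],
    [0,0,0,2.92,0.05,0.87,0],
    [0,0,0,3.13,0.05,0.95,0],
    [0,0,0,3.29,0.05,1.01,0],
    [0,0,0,3.41,0.05,1.06,0],
    [0,0,0,3.48,0.05,1.08,0],
    [0,0,0,3.53,0.05,1.1,0],
  ],
)

```text
clock: 12.4
position: [0.5783, -0.1768, 0.1986]
tcp_rot: [[0.019, 1.0, -0.002], [0.94, -0.017, 0.342], [0.342, -0.009, -0.94]]
force: [-0.7, -10.0, 7.2]
opening: 0.0002
grasp_force: 4.7
```

Run:
```python
from h import *
c=bot.capture("scene");cv2.imwrite("pics/s3.png",cv2.resize(c["img"][130:270,70:430],(800,311),interpolation=cv2.INTER_CUBIC))
A=cloud(c);H=cv2.cvtColor(c["img"],cv2.COLOR_BGR2HSV)[c["z_map"]>0]
P=box(A[(H[:,0]<13)&(H[:,1]>170)&(H[:,2]>130)],.5,.66,-.25,.18,.02,.08);print("plate",rect(P),P[:,1].min(),P[:,1].max())
R=Rdown(-.016,(np.radians(20),0,0))
s=bot.observe();print("tip",s["position"]+s["tcp_rot"][:,2]*.173,s["tcp_rot"][:,2])
for y in(-.11,.02,.05):
    t=np.array([.575+.016*(y+.245),y,.032]);rows((t-R[:,2]*.173,R))
```

```text
plate (array([ 580.7, -102.9]), array([71.5,  9. ]), 0.3) -0.10738214939009534 -0.09832666590816015
tip [ 0.57790035 -0.11731829  0.03604643] [-0.00250555  0.34216518 -0.93963648]
t 12.45 p [ 0.5783 -0.1765  0.1986] F [ 0.4 -7.8  5.9] open -0.0001
[-0.02 -0.   -0.02  0.14 -0.03  0.16] dist 0.008
t 12.45 p [ 0.5783 -0.1765  0.1986] F [ 0.4 -7.8  5.9] open -0.0001
[-0.02 -0.   -0.02  3.19 -0.03  1.27] dist 0.137
t 12.45 p [ 0.5783 -0.1765  0.1986] F [ 0.4 -7.8  5.9] open -0.0001
[-0.02 -0.   -0.02  3.9  -0.03  1.53] dist 0.167
```

View pics/s3.png

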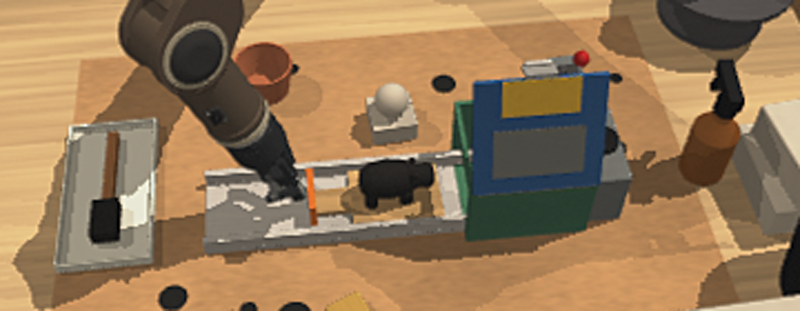

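The sled slides cleanly, hippo upright and centred on the board. Plate is at column ~312 and tip just behind. Continuing.

>>> apply_moves(
  series=[
    [0,0,0,0.05,0,0.02,0],
    [0,0,0,0.12,0,0.04,0],
    [0,0,0,0.21,0,0.08,0],
    [0,0,0,0.33,0,0.12,0],
    [0,0,0,0.47,0,0.17,0],
    [0,0,0,0.63,0,0.23,0],
    [0,0,0,0.82,0,0.3,0],
    [0,0,0,1.03,0,0.38,0],
    [0,0,0,1.27,0,0.46,0],
    [0,0,0,1.5,0,0.55,0],
    [0,0,0,1.74,0,0.64,0],
    [0,0,0,1.97,0,0.72,0],
    [0,0,0,2.21,0,0.81,0],
    [0,0,0,2.44,0,0.89,0],
    [0,0,0,2.68,0,0.98,0],
    [0,0,0,2.91,0,1.07,0],
    [0,0,0,3.13,0,1.14,0],
    [0,0,0,3.31,0,1.21,0],
    [0,0,0,3.48,0,1.27,0],
    [0,0,0,3.62,0,1.32,0],
  ],
)

```text
clock: 14.45
position: [0.5806, -0.0218, 0.1985]
tcp_rot: [[0.019, 1.0, -0.003], [0.939, -0.017, 0.344], [0.344, -0.01, -0.939]]
force: [0.3, -7.4, 3.4]
opening: -0.0003
grasp_force: 3.7
```

Run:
```python
from h import *
c=bot.capture("scene")
A=cloud(c);H=cv2.cvtColor(c["img"],cv2.COLOR_BGR2HSV)[c["z_map"]>0]
P=box(A[(H[:,0]<13)&(H[:,1]>170)&(H[:,2]>130)],.5,.66,-.15,.18,.02,.08);print("plate",rect(P),P[:,1].min(),P[:,1].max())
s=bot.observe();print("tip",s["position"]+s["tcp_rot"][:,2]*.173,s["force"])
```

```text
plate (array([582.,  52.]), array([67.9,  9.5]), 0.9) 0.04709397999018666 0.056783576467951014
tip [0.57991066 0.0391075  0.03603081] [ 1.53834872 -6.28101422  3.98290113]
```

>>> apply_moves(
  series=[
    [0,0,0,0.07,0,0.03,0],
    [0,0,0,0.14,0,0.05,0],
    [0,0,0,0.21,0,0.08,0],
    [0,0,0,0.28,0,0.1,0],
    [0,0,0,0.35,0,0.13,0],
    [0,0,0,0.4,0,0.15,0],
    [0,0,0,0.45,0,0.16,0],
  ],
)

```text
clock: 15.2
position: [0.5809, -0.0032, 0.1985]
tcp_rot: [[0.019, 1.0, -0.004], [0.939, -0.017, 0.344], [0.344, -0.01, -0.939]]
force: [-0.2, -6.9, 2.5]
opening: 0.0001
grasp_force: 3.2
```

>>> apply_moves(
  series=[
    [0,0,0,0.04,0,0.015,0],
    [0,0,0,0.07,0,0.025,0],
  ],
)

```text
clock: 15.4
position: [0.5808, -0.0005, 0.1985]
tcp_rot: [[0.02, 1.0, -0.004], [0.939, -0.017, 0.343], [0.343, -0.01, -0.939]]
force: [-1.7, -10.6, 5.0]
opening: 0.0003
grasp_force: 5.4
```

>>> apply_moves(
  series=[
    [0,0,0,0.04,0,0.015,0],
    [0,0,0,0.07,0,0.025,0],
  ],
)

```text
clock: 15.6
position: [0.5807, 0.0003, 0.1987]
tcp_rot: [[0.021, 1.0, -0.003], [0.94, -0.019, 0.341], [0.34, -0.01, -0.94]]
force: [-2.6, -17.9, 6.6]
opening: -0.0002
grasp_force: 8.8
```

The wrist force climbs to 18 N against the stop and the position matches home. One last nudge, then back away.

>>> apply_moves(
  series=[
    [0,0,0,0.04,0,0.015,0],
    [0,0,0,0.04,0,0.015,0],
    [0,0,0,0.04,0,0.015,0],
    [0,0,0,-0.5,0,-0.18,0],
    [0,0,0,-1.17,0,-0.43,0],
    [0,0,0,-1.6,0,-1.5,0],
    [0,0,0,-1.9,0,-2.7,0],
    [0,0,0,-2.2,0,-3.9,0],
    [0,0,0,-2.2,0,-5.1,0],
    [0,0,0,-2.2,0,-6.3,0],
  ],
)

```text
clock: 16.6
position: [0.58, -0.1659, 0.4058]
tcp_rot: [[0.019, 1.0, -0.007], [0.938, -0.015, 0.347], [0.347, -0.013, -0.938]]
force: [0.6, 1.8, -0.4]
opening: -0.0004
grasp_force: 0.0
```

Run:
```python
from h import *
c=bot.capture("scene");cv2.imwrite("pics/s4.png",cv2.resize(c["img"][130:270,70:430],(800,311),interpolation=cv2.INTER_CUBIC))
A=cloud(c);H=cv2.cvtColor(c["img"],cv2.COLOR_BGR2HSV)[c["z_map"]>0]
P=box(A[(H[:,0]<13)&(H[:,1]>170)&(H[:,2]>130)],.5,.66,-.15,.18,.02,.08);print("plate",rect(P),P[:,1].min(),P[:,1].max())
s=bot.observe();print(np.round(s["joint_pos"],2),s["tcp_rot"][:,2])
for yaw in(np.pi/2-.016,-np.pi/2-.016):
    R=Rdown(yaw)
    rows(([.60,.0,.50],R),([.668,.194,.50],R),([.668,.194,.423],R))
```

```text
plate (array([581.4,  72.8]), array([68.7,  9.1]), 1.0) 0.06810443435506885 0.077765152058274
[-0.19  0.47  0.7   1.64 -0.63  1.36  0.67] [ 0.00376335  0.3435864  -0.93911353]
t 16.65 p [ 0.5806 -0.1699  0.4136] F [ 1.5 -5.1  6.5] open -0.0001
[  1.96  -1.99 -11.15   4.74   0.4   -0.57] dist 0.192
[  1.96  -1.99 -11.15   9.32   2.01   1.11] dist 0.384
[  1.96  -1.99 -11.15   8.66   2.01   2.91] dist 0.374
t 16.65 p [ 0.5806 -0.1699  0.4136] F [ 1.5 -5.1  6.5] open -0.0001
[-1.98 -1.96 11.1   4.74  0.4  -0.57] dist 0.192
[-1.98 -1.96 11.1   9.32  2.01  1.11] dist 0.384
[-1.98 -1.96 11.1   8.66  2.01  2.91] dist 0.374
```

View pics/s4.png

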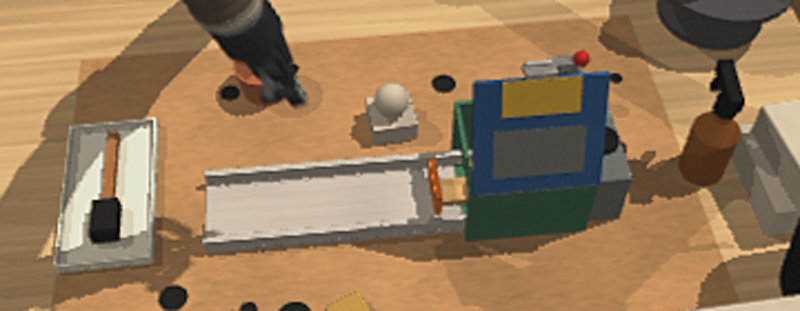

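Plate is home (y 0.068) at column ~435, figure inside. Now fly over and behind the lid.

>>> apply_moves(
  series=[
    [1.96,-1.99,-11.15,4.74,0.4,-0.57,0],
    [1.96,-1.99,-11.15,4.74,0.4,-0.57,0],
    [1.96,-1.99,-11.15,4.74,0.4,-0.57,0],
    [1.96,-1.99,-11.15,4.74,0.4,-0.57,0],
    [1.96,-1.99,-11.15,4.74,0.4,-0.57,0],
    [1.96,-1.99,-11.15,4.74,0.4,-0.57,0],
    [1.96,-1.99,-11.15,4.74,0.4,-0.57,0],
    [1.96,-1.99,-11.15,4.74,0.4,-0.57,0],
    [1.96,-1.99,-11.15,4.74,0.4,-0.57,0],
    [1.96,-1.99,-11.15,4.74,0.4,-0.57,0],
    [1.96,-1.99,-11.15,4.74,0.4,-0.57,0],
    [1.96,-1.99,-11.15,4.74,0.4,-0.57,0],
    [1.96,-1.99,-11.15,9.32,2.0,1.1,0],
    [1.96,-1.99,-11.15,9.32,2.0,1.1,0],
    [1.96,-1.99,-11.15,9.32,2.0,1.1,0],
    [1.96,-1.99,-11.15,9.32,2.0,1.1,0],
    [1.96,-1.99,-11.15,9.32,2.0,1.1,0],
    [1.96,-1.99,-11.15,9.32,2.0,1.1,0],
  ],
)

```text
clock: 18.45
position: [0.6671, 0.2013, 0.4885]
tcp_rot: [[-1.0, 0.011, -0.013], [0.011, 1.0, 0.003], [0.013, 0.003, -1.0]]
force: [0.1, 0.2, -0.3]
opening: 0.0
grasp_force: 0.0
```

```bash
cat > lid.py <<'E'
from h import *
import sys
R=Rdown(np.pi/2-.016);hx,hz,r=.659,.12,.148
def pose(th):
    return [hx-r*np.cos(th)+.008*np.sin(th)+.011,.194,hz+r*np.sin(th)+.008*np.cos(th)+.173]
print(np.round(bot.observe()["joint_pos"],2))
if sys.argv[1]=="down": rows(([.668,.194,.50],R),([.668,.194,.425],R))
for t in map(float,sys.argv[2:]): print(t,np.round(pose(t),3));rows((pose(t),R))
E
python3 lid.py down 1.224
```

```text
[-0.59  0.51  0.38  1.29 -0.19  1.39  1.34]
t 18.45 p [0.6671 0.2013 0.4885] F [ 0.1  0.2 -0.3] open 0.0
[ 0.02 -0.09  0.04 -0.02 -0.18 -0.29] dist 0.014
[ 0.02 -0.09  0.04 -0.05 -0.19  1.59] dist 0.064
1.224 [0.627 0.194 0.435]
t 18.45 p [0.6671 0.2013 0.4885] F [ 0.1  0.2 -0.3] open 0.0
[ 0.02 -0.09  0.04  0.98 -0.2   1.35] dist 0.067
```

>>> apply_moves(
  series=[
    [0,0,0,0,-0.1,0.6,0],
    [0,0,0,0,-0.18,1.3,0],
    [0,0,0,0,-0.18,1.3,0],
    [0,0,0,0,-0.18,1.3,0],
  ],
)

```text
clock: 18.85
position: [0.6666, 0.1902, 0.4383]
tcp_rot: [[-1.0, 0.015, -0.011], [0.015, 1.0, 0.002], [0.011, 0.002, -1.0]]
force: [0.4, -0.3, 0.6]
opening: -0.0002
grasp_force: 0.0
```

```bash
python3 lid.py x 1.224 1.1 1.0 .9 .8 .7 .6 .5 .4 .3 .2 .15 | grep -v "^t"
```

```text
[-0.58  0.53  0.37  1.38 -0.2   1.28  1.36]
1.224 [0.627 0.194 0.435]
[ 0.02 -0.08  0.01  0.99  0.08  0.1 ] dist 0.04
1.1 [0.61  0.194 0.429]
[ 0.02 -0.08  0.01  1.41  0.07  0.26] dist 0.058
1.0 [0.597 0.194 0.422]
[ 0.02 -0.08  0.01  1.74  0.07  0.43] dist 0.072
0.9 [0.584 0.194 0.414]
[ 0.02 -0.08  0.01  2.05  0.06  0.63] dist 0.086
0.8 [0.573 0.194 0.405]
[ 0.02 -0.08  0.01  2.34  0.06  0.87] dist 0.1
0.7 [0.562 0.194 0.394]
[ 0.02 -0.08  0.01  2.61  0.05  1.13] dist 0.114
0.6 [0.552 0.194 0.383]
[ 0.02 -0.08  0.01  2.84  0.05  1.41] dist 0.127
0.5 [0.544 0.194 0.371]
[ 0.02 -0.08  0.01  3.05  0.05  1.72] dist 0.14
0.4 [0.537 0.194 0.358]
[ 0.02 -0.08  0.01  3.22  0.04  2.04] dist 0.153
0.3 [0.531 0.194 0.344]
[ 0.02 -0.08  0.01  3.37  0.04  2.39] dist 0.165
0.2 [0.527 0.194 0.33 ]
[ 0.02 -0.08  0.01  3.47  0.04  2.74] dist 0.177
0.15 [0.525 0.194 0.323]
[ 0.02 -0.08  0.01  3.51  0.04  2.92] dist 0.183
```

>>> apply_moves(
  series=[
    [0,0,0,0.4,0.07,0.05,0],
    [0,0,0,0.75,0.07,0.08,0],
    [0,0,0,0.99,0.07,0.1,0],
    [0,0,0,1.2,0.07,0.18,0],
    [0,0,0,1.41,0.07,0.26,0],
    [0,0,0,1.57,0.07,0.34,0],
    [0,0,0,1.74,0.07,0.43,0],
    [0,0,0,1.9,0.07,0.53,0],
    [0,0,0,2.05,0.06,0.63,0],
  ],
)

```text
clock: 19.75
position: [0.5839, 0.1953, 0.4126]
tcp_rot: [[-1.0, 0.012, -0.011], [0.012, 1.0, 0.003], [0.011, 0.002, -1.0]]
force: [1.3, 1.5, 1.0]
opening: 0.0002
grasp_force: 0.6
```

```bash
python3 - <<'E'
from h import *
c=bot.capture("scene");a=c["img"][130:270,230:430];cv2.imwrite("pics/s5.png",cv2.resize(a,(800,560),interpolation=cv2.INTER_CUBIC))
A=cloud(c);H=cv2.cvtColor(c["img"],cv2.COLOR_BGR2HSV)[c["z_map"]>0]
P=box(A[(H[:,0]>100)&(H[:,0]<125)&(H[:,1]>100)],.45,.75,.1,.29,.14,.4)
n=np.linalg.svd(P-P.mean(0),full_matrices=False)[2][2];n*=np.sign(n[2]);print(n,"theta",np.arctan2(n[0],n[2]),len(P))
E
python3 lid.py x .9 .8 .7 .6 .5 .4 .3 .2 .15 |grep -v "^t"
```

```text
[ 0.79923406 -0.01123493  0.60091489] theta 0.9261036662008586 1306
[-0.66  0.4   0.36  1.63 -0.16  1.15  1.3 ]
0.9 [0.584 0.194 0.414]
[ 0.01 -0.09  0.03 -0.03 -0.03 -0.05] dist 0.003
0.8 [0.573 0.194 0.405]
[ 0.01 -0.09  0.03  0.26 -0.03  0.18] dist 0.013
0.7 [0.562 0.194 0.394]
[ 0.01 -0.09  0.03  0.52 -0.04  0.44] dist 0.027
0.6 [0.552 0.194 0.383]
[ 0.01 -0.09  0.03  0.76 -0.04  0.73] dist 0.042
0.5 [0.544 0.194 0.371]
[ 0.01 -0.09  0.03  0.97 -0.04  1.03] dist 0.057
0.4 [0.537 0.194 0.358]
[ 0.01 -0.09  0.03  1.14 -0.05  1.36] dist 0.071
0.3 [0.531 0.194 0.344]
[ 0.01 -0.09  0.03  1.28 -0.05  1.7 ] dist 0.085
0.2 [0.527 0.194 0.33 ]
[ 0.01 -0.09  0.03  1.39 -0.05  2.06] dist 0.099
0.15 [0.525 0.194 0.323]
[ 0.01 -0.09  0.03  1.43 -0.05  2.24] dist 0.106
```

View pics/s5.png

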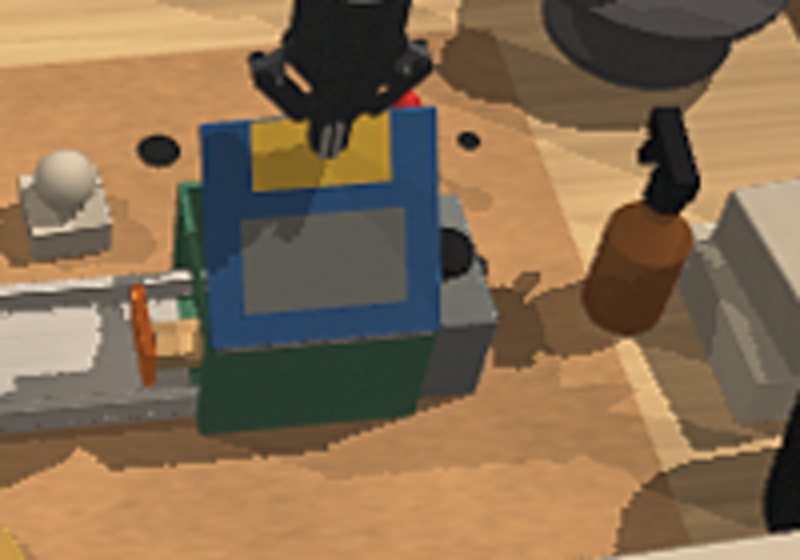

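Fingertips sit on the yellow patch (crop pixel ~330,150) and the lid follows at θ≈0.92, as planned. Continuing along the arc.

>>> apply_moves(
  series=[
    [0,0,0,0.12,-0.03,0.07,0],
    [0,0,0,0.26,-0.03,0.18,0],
    [0,0,0,0.39,-0.03,0.31,0],
    [0,0,0,0.52,-0.03,0.44,0],
    [0,0,0,0.64,-0.03,0.58,0],
    [0,0,0,0.76,-0.04,0.73,0],
    [0,0,0,0.87,-0.04,0.88,0],
    [0,0,0,0.97,-0.04,1.03,0],
    [0,0,0,1.06,-0.04,1.2,0],
    [0,0,0,1.14,-0.04,1.36,0],
    [0,0,0,1.21,-0.04,1.53,0],
    [0,0,0,1.28,-0.05,1.7,0],
    [0,0,0,1.34,-0.05,1.88,0],
    [0,0,0,1.39,-0.05,2.06,0],
    [0,0,0,1.43,-0.05,2.24,0],
    [0,0,0,1.43,-0.05,2.24,0],
  ],
)

```text
clock: 21.4
position: [0.5257, 0.1939, 0.3228]
tcp_rot: [[-1.0, 0.012, -0.013], [0.012, 1.0, 0.001], [0.013, 0.001, -1.0]]
force: [-0.4, 0.5, 0.7]
opening: -0.0001
grasp_force: 0.0
```

```bash
python3 - <<'E'
from h import *
c=bot.capture("scene")
A=cloud(c);H=cv2.cvtColor(c["img"],cv2.COLOR_BGR2HSV)[c["z_map"]>0]
P=box(A[(H[:,0]>100)&(H[:,0]<125)&(H[:,1]>100)],.45,.75,.1,.29,.12,.4)
n=np.linalg.svd(P-P.mean(0),full_matrices=False)[2][2];n*=np.sign(n[2]);print(n,"theta",np.arctan2(n[0],n[2]),len(P))
E
python3 lid.py x .15 .1 .05 0 -.03 |grep -v "^t"
```

```text
[ 1.89049141e-01 -5.85651806e-04  9.81967453e-01] theta 0.19019376915653008 1343
[-0.7   0.4   0.34  1.86 -0.17  0.92  1.28]
0.15 [0.525 0.194 0.323]
[ 0.01 -0.09  0.03  0.03  0.    0.01] dist 0.001
0.1 [0.524 0.194 0.316]
[ 0.01 -0.09  0.03  0.06  0.    0.19] dist 0.008
0.05 [0.523 0.194 0.308]
[ 0.01 -0.09  0.03  0.08  0.    0.38] dist 0.015
0.0 [0.522 0.194 0.301]
[ 0.01 -0.09  0.03  0.09  0.    0.56] dist 0.023
-0.03 [0.522 0.194 0.297]
[ 0.01 -0.09  0.03  0.1   0.    0.67] dist 0.027
```

>>> apply_moves(
  series=[
    [0,0,0,0.05,0,0.15,0],
    [0,0,0,0.07,0,0.3,0],
    [0,0,0,0.08,0,0.4,0],
    [0,0,0,0.09,0,0.5,0],
    [0,0,0,0.09,0,0.56,0],
    [0,0,0,0.09,0,0.56,0],
  ],
)

```text
clock: 22.05
position: [0.5222, 0.194, 0.3015]
tcp_rot: [[-1.0, 0.012, -0.012], [0.012, 1.0, 0.002], [0.012, 0.002, -1.0]]
force: [-1.6, 0.9, 0.2]
opening: 0.0001
grasp_force: 0.4
```

>>> apply_moves(
  series=[
    [0,0,0,0,0,0.05,0],
    [0,0,0,0,0,0.08,0],
    [0,0,0,0,0,0.08,0],
  ],
)

```text
clock: 22.35
position: [0.5223, 0.1938, 0.301]
tcp_rot: [[-1.0, 0.012, -0.011], [0.012, 1.0, 0.004], [0.011, 0.004, -1.0]]
force: [-11.2, -3.4, 28.2]
opening: 0.0004
grasp_force: 14.1
```

```bash
cat > th.py <<'E'
from h import *
c=bot.capture("scene")
A=cloud(c);H=cv2.cvtColor(c["img"],cv2.COLOR_BGR2HSV)[c["z_map"]>0]
P=box(A[(H[:,0]>100)&(H[:,0]<125)&(H[:,1]>100)],.48,.75,.1,.29,.11,.4)
n=np.linalg.svd(P-P.mean(0),full_matrices=False)[2][2];n*=np.sign(n[2]);print(n,"theta",np.arctan2(n[0],n[2]),len(P))
print("front z",np.median(P[P[:,0]<.53][:,2]),"hinge z",np.median(P[P[:,0]>.63][:,2]))
s=bot.observe();print(s["position"],s["force"])
E
python3 th.py
```

```text
[ 3.33345657e-02 -9.41649420e-04  9.99443805e-01] theta 0.033340757130942866 1206
front z 0.12819895451067442 hinge z 0.1290711858393615
[0.52220001 0.19384068 0.30102443] [-10.63486872  -3.04361698  28.71597941]
```

Press force reached 28 N with the lid's front edge at z 0.128, so it is down. Lifting off to confirm, then the lever.

>>> apply_moves(
  series=[
    [0,0,0,0,0,0,0],
    [0,0,0,0,0,-1,0],
    [0,0,0,0,0,-2,0],
    [0,0,0,0,0,-2.5,0],
  ],
)

```text
clock: 22.8
position: [0.524, 0.1937, 0.4016]
tcp_rot: [[-1.0, 0.012, -0.008], [0.012, 1.0, 0.004], [0.008, 0.004, -1.0]]
force: [0.9, -0.7, -0.5]
opening: 0.0002
grasp_force: 0.0
```

```bash
python3 th.py
python3 - <<'E'
from h import *
c=bot.capture("top");A=cloud(c);H=cv2.cvtColor(c["img"],cv2.COLOR_BGR2HSV)[c["z_map"]>0]
P=box(A[((H[:,0]<6)|(H[:,0]>174))&(H[:,1]>150)&(H[:,2]>90)],.3,.46,.25,.4,.05,.2);print("tip",rect(P) if len(P) else 0,len(P))
R=Rdown(np.pi/2-.016)
for x,z in((.46,.38),(.46,.262),(.40,.262),(.357,.262)):rows(([x,.318,z],R))
E
```

```text
[ 0.03904381 -0.00117838  0.9992368 ] theta 0.03905376428669708 1200
front z 0.12876948732942317 hinge z 0.1288557714462002
[0.52458909 0.19382566 0.40380624] [1.12982529 0.80342561 2.15193055]
tip (array([413.4, 319.7]), array([22.7, 17.9]), 88.6) 45
t 22.9 p [0.5242 0.1939 0.4016] F [ 0.7 -0.7 -0. ] open 0.0001
[ 0.04 -0.04  0.03  1.64  3.08  0.57] dist 0.141
t 22.9 p [0.5242 0.1939 0.4016] F [ 0.7 -0.7 -0. ] open 0.0001
[ 0.04 -0.04  0.03  1.62  3.06  3.52] dist 0.197
t 22.9 p [0.5242 0.1939 0.4016] F [ 0.7 -0.7 -0. ] open 0.0001
[ 0.04 -0.04  0.03  3.12  3.05  3.52] dist 0.224
t 22.9 p [0.5242 0.1939 0.4016] F [ 0.7 -0.7 -0. ] open 0.0001
[ 0.04 -0.04  0.03  4.2   3.03  3.53] dist 0.251
```

Front and hinge edge are both at z≈0.129, so the lid is shut. Throwing the lever.

>>> apply_moves(
  series=[
    [0,0,0,1.64,3.08,0.5,0],
    [0,0,0,1.64,3.08,0.5,0],
    [0,0,0,1.64,3.08,0.5,0],
    [0,0,0,1.64,3.08,0.5,0],
    [0,0,0,1.62,3.06,1.5,0],
    [0,0,0,1.62,3.06,2.5,0],
    [0,0,0,1.62,3.06,3.2,0],
    [0,0,0,1.62,3.06,3.52,0],
    [0,0,0,1.62,3.06,3.52,0],
    [0,0,0,2.0,3.06,3.52,0],
    [0,0,0,2.4,3.06,3.52,0],
    [0,0,0,2.75,3.06,3.52,0],
    [0,0,0,3.1,3.05,3.52,0],
    [0,0,0,3.4,3.05,3.52,0],
    [0,0,0,3.65,3.05,3.52,0],
    [0,0,0,3.85,3.04,3.52,0],
    [0,0,0,3.95,3.04,3.52,0],
    [0,0,0,4.0,3.04,3.52,0],
  ],
)

```text
clock: 24.7
position: [0.3639, 0.3176, 0.2599]
tcp_rot: [[-1.0, 0.012, -0.009], [0.012, 1.0, 0.003], [0.009, 0.003, -1.0]]
force: [7.8, -0.2, -4.2]
opening: 0.0001
grasp_force: 3.6
```

>>> apply_moves(
  series=[
    [0,0,0,0.07,0,0,0],
    [0,0,0,0.12,0,0,0],
    [0,0,0,0.12,0,0,0],
  ],
)

```text
clock: 25.0
position: [0.3624, 0.3174, 0.2602]
tcp_rot: [[-1.0, 0.015, -0.003], [0.015, 1.0, 0.005], [0.003, 0.005, -1.0]]
force: [17.1, -0.1, -12.0]
opening: 0.0002
grasp_force: 8.4
```

```bash
cat > sw.py <<'E'
from h import *
for n in("top","scene"):
    c=bot.capture(n);A=cloud(c);H=cv2.cvtColor(c["img"],cv2.COLOR_BGR2HSV)[c["z_map"]>0]
    P=box(A[((H[:,0]<6)|(H[:,0]>174))&(H[:,1]>150)&(H[:,2]>90)],.28,.46,.25,.4,.05,.2);print("tip",rect(P) if len(P) else 0,len(P))
s=bot.observe();print(s["clock"],s["position"],s["force"])
E
python3 sw.py
```

```text
tip (array([336.3, 306.7]), array([0., 0.]), 0.0) 1
tip (array([345.4, 306.1]), array([5., 0.]), 117.1) 2
25.1 [0.36247425 0.31739401 0.26019165] [ 16.44626243  -0.08451991 -11.39610792]
```

>>> apply_moves(
  series=[
    [0,0,0,0.06,0,0,0],
    [0,0,0,0.06,0,0,0],
    [0,0,0,-0.5,0,0,0],
    [0,0,0,-1,0,0,0],
    [0,0,0,-1,0,-1,0],
    [0,0,0,-1,0,-2,0],
    [0,0,0,-1,-1,-3,0],
    [0,0,0,-1,-2,-4,0],
    [0,0,0,-1,-3,-4,0],
    [0,0,0,-1,-4,-4,0],
    [0,0,0,-1,-5,-4,0],
    [0,0,0,-1,-6,-4,0],
    [0,0,0,-1,-6,-4,0],
    [0,0,0,-1,-6,-4,0],
  ],
)

```text
clock: 26.5
position: [0.3975, 0.0762, 0.419]
tcp_rot: [[-1.0, 0.014, -0.011], [0.014, 1.0, 0.003], [0.011, 0.003, -1.0]]
force: [-0.2, 1.1, 0.3]
opening: -0.0
grasp_force: 0.0
```

```bash
python3 sw.py
python3 - <<'E'
from h import *
c=bot.capture("scene");cv2.imwrite("pics/s6.png",cv2.resize(c["img"][130:270,70:430],(800,311),interpolation=cv2.INTER_CUBIC))
E
```

```text
tip (array([339.6, 316.3]), array([19.5, 18.8]), 42.8) 43
tip (array([343.5, 314.7]), array([17.9, 26.5]), 41.0) 33
26.6 [0.39755647 0.07772888 0.41881445] [-0.62901827  0.18524622  0.02339184]
```

View pics/s6.png

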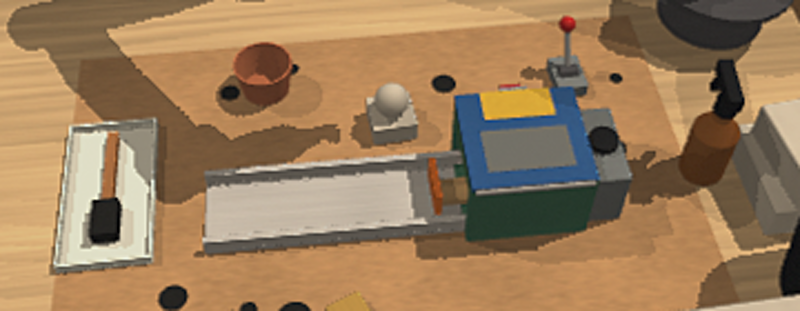

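The final view shows the brush in the tray (100,190), the plate home (437,187), the lid shut and the lever thrown (ball at 568,23). The ball moved 74 mm of the expected 77 mm, and the bystanders have not moved. Handing in.

```bash
python3 -c "
from workcell import bot
print(bot.close_job())"
```

```text
the job is handed in; nothing more can be done
None
```

I handed the job in at about 27 s: the brush lies in the tray, the board is home against the stop with the figure untouched, the lid is shut, and the lever is on. The spray bottle, tub and ball were not moved. The one irregularity was a brief 44 N wrist reading as the brush met the tray; the hand-in returned no verdict.

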